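Slide a ware board home past its spring stop

TASK

The top board of the drying rack is loaded and drawn out; the steel spring stop standing up in its hand hole keeps it there. With the fingertips, press the stop down and, while it is held down, gently push the board inwards over it until the board is fully home and the stop has sprung up again behind the board's near edge. Do not lift or grip the board, keep off the pots standing on it, and leave everything else on the bench where it is.

Things in the scene. Friction and masses are not known exactly. Their poses are not given: they have to be found in the camera images.
- rack: Grey steel drying rack fixed on the bench, 340 mm long, 260 wide, 150 high. Origin under its middle, on the bench. +x: the way the top board slides in, roughly away from the robot. Two C channels along x: ledges at z 130 mm carry the board, lips at z 146-150 mm cover its outer 14 mm. Rubber buffers (4 N per mm) end its travel at x +166 mm. Open above; two lower tiers of tiles below z 100 mm.
- board: Plywood ware board in the rack's top channels, 270 mm long (its x, along the rack's x), 240 wide, 12 thick; play 2 mm sideways, 4 mm up. Origin: centre of its underside. In the rack's frame it starts near x -43 mm and is fully home, touching the buffers, at x +31 mm: 72 to 77 mm of travel. With pots 0.6 to 1.0 kg; takes about 4 to 15 N to slide.
- board_hole (a point): Centre of the board's hand hole, level with the board's top face, 80 mm from the board's centre towards the robot. It goes right through: 40 mm long (board x), 100 mm wide (board y). A 35 mm strip of board lies between the hole and the board's near edge. Axes as the board's.
- stop (a joint): Travel of the spring stop straight down, m: 0 up, 0.026 fully down on its end stop; 3 N at the top, 7 N fully down. Up, it blocks the 35 mm strip behind the hand hole. Pressed past 0.018 it lets the board slide over it, and the board then keeps it down; it springs up by itself once the strip is past, when the board is within 4 mm of home.
- stop_top (a point): Centre of the flat top of the stop's round steel head, 32 mm across, rising from a 40 mm dark barrel on the rack's front crossbar; moves with the stop. At x -124 mm, y 0 in the rack's frame. Up: 147 mm above the bench, 5 mm over the board's top; down: 121 mm. At the start it stands in the hand hole, 1 to 7 mm from the hole's near wall.
- cup: Terracotta cup standing on the board, 60 mm across, 75 mm high; origin at the centre of its foot.
- bowl: White bowl standing on the board, 90 mm across, 45 mm high; origin at the centre of its foot.
- vase: Small terracotta vase standing on the board, 50 mm across, 72 mm high; origin at the centre of its foot.
- jar: White glaze jar standing on the bench, 72 mm across, 95 mm high; origin at the centre of its foot. Bystander.
- mug: White mug standing on the bench, 76 mm across, 90 mm high; origin at the centre of its foot. Bystander.
- brush: Brush lying on the bench, 190 mm long. Bystander.
- rib: Flat wooden throwing rib lying on the bench, 100 x 55 x 8 mm; origin at the centre of its underside. Bystander.
- weight: Round plaster block on the bench, 90 mm across, 58 mm high; origin at the centre of its foot. Bystander.

How it is judged:
On the way, in this order (a step that is already met when the one before it is completed fails the run):
1. the stop is pressed down while the board is still drawn out (value of joint stop above 0.0125 m and x of board in the frame of rack below -0.025 m).
2. the board slides over the stop, which stays down (value of joint stop above 0.01 m and x of board in the frame of rack above -0.01 m).
At the end, for the whole second after the job is handed in: The board is home (within 5.5 mm of the buffers) and lies flat at rest, the stop has sprung up behind its near edge (less than 3 mm from fully up), and the cup, bowl and vase stand upright (within 0.15 rad), at rest, on the board (x of board in the frame of rack above 0.0255 m and value of joint stop below 0.003 m and linear speed of board below 0.01 m/s and angle between board's own z axis and vertical below 0.05 rad and angle between each of cup, bowl, vase's own z axis and vertical below 0.15 rad and z of cup in the frame of board between 0.006 and 0.018 m and z of bowl in the frame of board between 0.006 and 0.018 m and z of vase in the frame of board between 0.006 and 0.018 m and linear speed of each of cup, bowl, vase below 0.02 m/s); the robot touches nothing.
It fails at once if the board is lifted or tipped out of its channels (z of board in the frame of rack above 0.142 m or angle between board's own z axis and vertical above 0.08 rad).
It fails at once if a pot is lifted off the board, tipped or knocked from it (z of any of cup, bowl, vase in the frame of board above 0.027 m or z of any of cup, bowl, vase in the frame of board below -0.005 m or angle between any of cup, bowl, vase's own z axis and vertical above 0.4 rad).
It fails at once if something on the bench is moved by more than 30 mm (distance of any of jar, mug, brush, rib, weight from where it was at the start of the episode above 0.03 m).
It fails at once if the board is gripped or rammed: the fingers bear on it with over 35 N (contact force between the fingers and board above 35 N).
It fails at once if a pot is touched by the robot's fingers (contact force between the fingers and cup above 2 N or contact force between the fingers and bowl above 2 N or contact force between the fingers and vase above 2 N).
It also fails if it takes over 40 s, if anything falls off the work surface, if the arm or the gripper's body presses on something with over 40 N, if the wrist force passes 120 N, or if a joint passes its speed limit or range.

ROBOT

A 7-joint arm with a two-finger parallel gripper is mounted at the origin on the work surface. World frame = base frame: x ahead of the robot, y to its left, z up, the work surface at z = 0. Lengths are in m, angles in rad, forces in N, time in s.
With the tool pointing down it reaches from about 0.4 to 0.85 m from the base axis. Payload 4.4 kg.
Tool frame: the origin (TCP) lies midway between the tips of the shut fingers; the grasp point (between the pads) lies 19 mm behind it; z points along the fingers, y is the line along which they close (so a half turn about z gives the same grasp; the last joint's range is limited). The gripper opens to 94 mm and grips with 3 to 60 N. Pads are 16 mm wide; open, the fingers measure 119 mm over their backs; the gripper's body (75 mm by 177 mm) begins 78 mm behind the grasp point.
Start: joints at [-1.194, 0.628, 0.038, 1.517, -0.027, 0.996, -0.02], TCP at [0.278, 0.587, 0.205] pointing down, gripper open.
Joint ranges: [-3.06, 3.06], [-0.37, 2.12], [-1.25, 1.32], [0.18, 2.47], [-1.1, 4.24], [0.23, 1.98], [-2.94, 2.94]. Speed limits (rad/s): [2.57, 2.57, 3.14, 3.14, 3.14, 3.14, 3.14].

INTERFACE

Orientations are given as a unit quaternion [w, x, y, z].
In Python, from plant import r gives the robot as it stands.
- The arm moves only by the tool tcp_steps, called after "Emit:" as a command line: name --pt "numbers of a row" for each row, then --argument value for the rest. Schema: {"type":"object","properties":{"offsets":{"type":"array","items":{"type":"array","items":{"type":"number"},"minItems":5,"maxItems":5},"minItems":1,"maxItems":8},"only":{"type":"string"},"quiet":{"type":"boolean"},"lines":{"type":"string"}},"required":["offsets"],"additionalProperties":false}. offsets is a list of rows, 1 to 8 of them, each of 5 numbers: dx, dy, dz in m, then a turn about the tool's z in rad, then the opening from 0.0 (shut) to 1.0 (fully open); each row is the pose to reach, as a shift and turn from the pose commanded when the call began, along the tool's axes at that moment; what a row does not reach only later rows make up. A row lasts 1/12 s, in which the tool goes at most 0.0417 m and 0.125 rad, less where a joint would pass 70% of its speed; a pose out of reach is approached as far as the arm can. The fingers move at their own pace and stop on an object; the grip force is fixed at half the most. Time passes only in rows, so rows that do not move let the fingers close. The tool returns the time, the measured TCP pose, the force, the opening and the grip force at its end. only (a regular expression) keeps the lines of the reply that match it, lines (a string "A,B") keeps lines A to B, and quiet returns only ok. Input that does not fit is refused with a message, and nothing moves.
- r.sense(): the state, without advancing time (a new reading comes with each control period).
- r.grab_frame(name): name is "scene" or "top"; returns the picture (480x640x3 uint8, red, green, blue); there is no depth.
- r.calibration(name): a dict with "fx", "fy", "cx", "cy" (pixels), "cam_to_world" (4x4, takes a point from camera to world coordinates). Camera axes: x right, y up, looking along -z (the intrinsics and any distortion apply to the point x, -y, -z); pixel columns grow to the right and rows downward; lengths in m; the calibration is good to about 2 mm. A picture is of the moment at which its call begins. calibration takes no time and is no camera call.
- r.finish_job(): hands the job in; it is judged then, once.
The state is a dict: "time": time; "q": joint angles; "joint_velocities": joint speeds; "joint_efforts": joint torques, N m; "tcp_pos": TCP position; "tcp_rot": TCP orientation; "contact_force": force on the tool from outside, world axes, zero at the start; "moment": the same for the moment, N m; "grip_width": opening from 0.0 (shut) to 1.0 (fully open); "finger_force": force on a finger pad.
Only numpy, scipy, OpenCV 4.12 (cv2) and the standard library are available. Lean on these libraries where they do the work, as an engineer would, in place of code of your own. Each camera call takes 0.05 s, during which the arm holds its last target. There are 200 camera calls.

## Working session

There is one attempt and no reset: what is moved stays moved. The work goes in short steps, Python scripts to look and compute and a tool call to move; the robot and the scene stay as the last step left them, time stands still between calls to the robot, and variables do not carry over. Pictures are saved under pics/ and viewed, at most 10 in all, crops included, and the job is handed in when it is done.

```bash
ls; mkdir -p pics
```

Run:
```python
from plant import r
import cv2
print(r.sense())
for n in("scene","top"):
    cv2.imwrite(f"pics/{n}0.png",r.grab_frame(n)[:,:,::-1]); print(n,r.calibration(n))
```

```text
pics
plant.py
{'time': 0.0, 'q': array([-1.19383413,  0.62930568,  0.03848039,  1.51836463, -0.02702418,
        0.99627979, -0.02001635]), 'joint_velocities': array([ 1.29932272e-03, -1.24285850e-05, -1.76718040e-03,  1.40795332e-03,
        1.09167173e-03,  1.41905643e-03,  1.98717831e-03]), 'joint_efforts': array([ 3.88006129e-05, -5.49727106e+01,  1.14372499e+00, -1.86637402e+01,
       -5.21198683e-02,  2.37930956e-02,  1.70874332e-04]), 'tcp_pos': array([0.27818924, 0.58673107, 0.20458211]), 'tcp_rot': array([-1.89978263e-04,  2.19606658e-01,  9.75588064e-01, -8.99381067e-04]), 'contact_force': array([ 0.51779032,  0.26290069, -0.09873679]), 'moment': array([-0.03299169, -0.05971837,  0.01238993]), 'finger_force': 0.0, 'grip_width': 1.0008178868783104}
scene {'fx': 558.9708035707465, 'fy': 558.9708035707465, 'cx': 320.6448532143215, 'cy': 233.57958549578197, 'cam_to_world': array([[-0.83596876, -0.28857878,  0.46677459,  1.12075512],
       [ 0.54868414, -0.45517562,  0.70125663,  0.89463871],
       [ 0.01009663,  0.84234045,  0.5388512 ,  0.83415787],
       [ 0.        ,  0.        ,  0.        ,  1.        ]])}
top {'fx': 534.9906883369596, 'fy': 534.9906883369596, 'cx': 320.7458293183195, 'cy': 241.76997370448413, 'cam_to_world': array([[ 0.0280752 ,  0.99175844, -0.12500795,  0.36416342],
       [-0.99949153,  0.02596063, -0.01851283, -0.02994415],
       [-0.01511497,  0.12546414,  0.99198301,  1.38451908],
       [ 0.        ,  0.        ,  0.        ,  1.        ]])}
```
View pics/scene0.png

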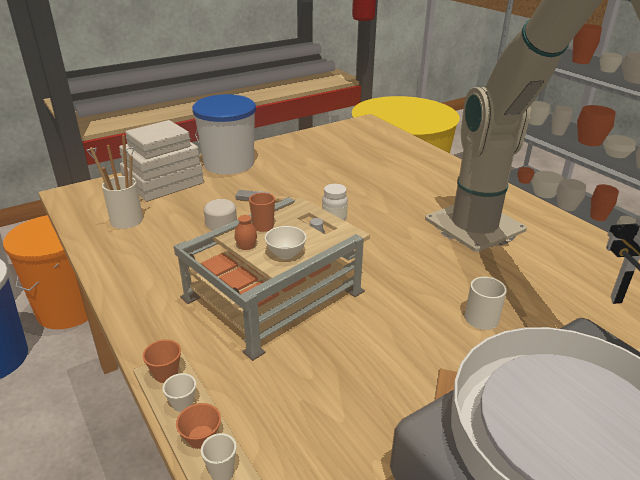

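View pics/top0.png

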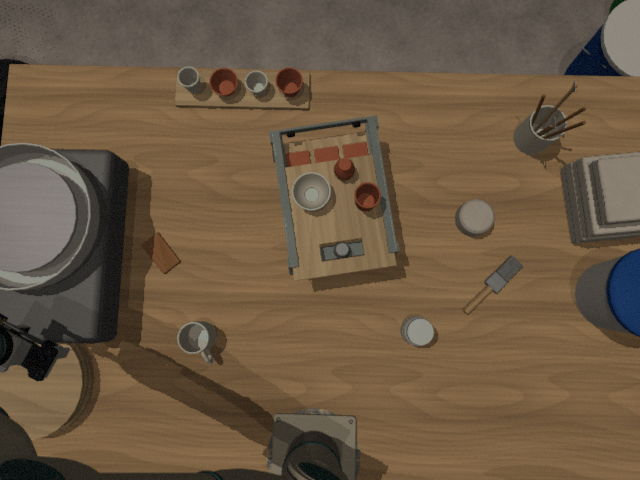

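The top picture shows the hand hole at about (342,250) with the stop's head in it. The bowl is at (312,192), the vase at (344,168) and the cup at (367,197). The scene picture shows the stop at about (316,224). I'll enlarge both.

Run:
```python
import cv2,numpy as np
a=cv2.imread("pics/top0.png")[225:290,280:410]; b=cv2.imread("pics/scene0.png")[200:260,270:390]
a=cv2.resize(a,(600,300),interpolation=cv2.INTER_NEAREST);b=cv2.resize(b,(600,300),interpolation=cv2.INTER_NEAREST)
cv2.imwrite("pics/crop.png",np.vstack([a,b]))
```

View pics/crop.png

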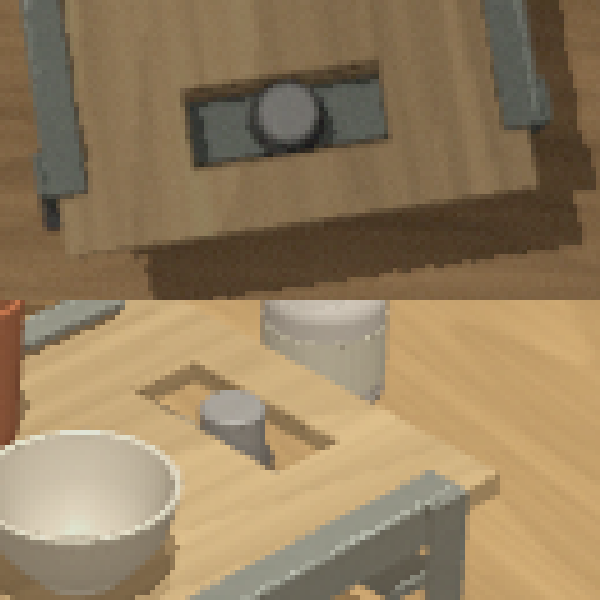

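The enlarged views show the head centre at top (342.4,249.3) and scene (316.6,221.4), and the hole corners are clear in both. Next I'll refine the head with a mask and triangulate.

Create h.py:
```python
import cv2,numpy as np
from plant import r
from scipy.spatial.transform import Rotation as R
def ray(n,p):
    c=r.calibration(n);M=c["cam_to_world"]
    d=M[:3,:3]@np.array([(p[0]-c["cx"])/c["fx"],-(p[1]-c["cy"])/c["fy"],-1]);return M[:3,3],d
def plane(n,p,z):
    o,d=ray(n,p);return o+d*(z-o[2])/d[2]
def tri(p,q):
    (a,u),(b,v)=ray("top",p),ray("scene",q)
    s=np.linalg.lstsq(np.c_[u,-v],b-a,rcond=None)[0];A=a+u*s[0];B=b+v*s[1]
    return (A+B)/2,np.linalg.norm(A-B)
def pose():
    s=r.sense();w,x,y,z=s["tcp_rot"];return s["tcp_pos"],R.from_quat([x,y,z,w]).as_matrix()
```

Run:
```python
from h import *
np.set_printoptions(precision=4,suppress=True)
im={n:cv2.imread(f"pics/{n}0.png") for n in("top","scene")}
box={"top":(330,236,356,262),"scene":(308,216,326,228)}
for n,(a,b,c,d) in box.items():
    g=im[n][b:d,a:c].astype(int); m=((g.max(2)-g.min(2)<22)&(g.mean(2)>(85 if n=="top" else 128))).astype(np.uint8)
    k,l,st,ce=cv2.connectedComponentsWithStats(m);i=1+st[1:,4].argmax();print(n,ce[i]+[a,b],st[i])
print("head",tri((342.4,249.3),(316.6,221.4)))
T=[(319.65,245.15),(362.3,238.4),(363.9,254.5),(322.3,261.2)]
S=[(325,234),(297,218),(309,212.6),(337.4,228)]
for t in T: print("hole top@.142",plane("top",t,.142))
for s in S: print("hole scene@.142",plane("scene",s,.142))
for t,s in zip(T,S): print("tri",tri(t,s))
for n,p in(("bowl",(312,192)),("vase",(344,168)),("cup",(367,197))): print(n,plane("top",p,.21))
f=[plane("top",p,.142) for p in((294.1,279.6),(397,265.7))]
print("front",f)
p,M=pose();print(p,M)
```

```text
top [341.5207 248.6198] [  6   7  12  12 121]
scene [316.029  221.2609] [ 2  2 13  7 69]
head (array([ 0.5024, -0.0564,  0.1431]), np.float64(0.004563317337768028))
hole top@.142 [ 0.5127 -0.0044  0.142 ]
hole top@.142 [ 0.5312 -0.1038  0.142 ]
hole top@.142 [ 0.4935 -0.1082  0.142 ]
hole top@.142 [ 0.4752 -0.0117  0.142 ]
hole scene@.142 [0.5137 0.0007 0.142 ]
hole scene@.142 [ 0.531  -0.0946  0.142 ]
hole scene@.142 [ 0.4931 -0.1008  0.142 ]
hole scene@.142 [ 0.4749 -0.0054  0.142 ]
tri (array([ 0.5121, -0.0037,  0.1392]), np.float64(0.0022967352356523638))
tri (array([ 0.5295, -0.1024,  0.138 ]), np.float64(0.005479416676620596))
tri (array([ 0.4919, -0.107 ,  0.1389]), np.float64(0.004692874271700919))
tri (array([ 0.4738, -0.0104,  0.1393]), np.float64(0.004126976333393191))
bowl [0.624  0.0147 0.21  ]
vase [ 0.6809 -0.0557  0.21  ]
cup [ 0.6156 -0.1085  0.21  ]
front [array([0.4306, 0.0526, 0.142 ]), array([ 0.4694, -0.1854,  0.142 ])]
[0.2782 0.5868 0.2047] [[-0.9036  0.4285 -0.0007]
 [ 0.4285  0.9036 -0.0015]
 [-0.     -0.0017 -1.    ]]
```

Hole centre is about (0.503,-0.054), yaw about 0.17, and the stop sits near it. I'll travel with the fingers shut to 8 mm past the hole's middle.

Emit:
tcp_steps --pt "-0.03 -0.03 -0.02 0 0" --pt "-0.06 -0.06 -0.03 0 0" --pt "-0.09 -0.09 -0.03 0 0" --pt "-0.12 -0.12 -0.03 0 0" --pt "-0.15 -0.15 -0.03 0 0" --pt "-0.18 -0.18 -0.03 0 0" --pt "-0.21 -0.21 -0.03 0 0" --pt "-0.23 -0.23 -0.03 0 0"

```text
time: 0.77
tcp_pos: [0.3879, 0.2784, 0.2354]
tcp_rot: [-0.0, 0.22, 0.976, -0.0]
contact_force: [0.9, -0.2, -0.2]
grip_width: 0.466
finger_force: 0.0
```

Emit:
tcp_steps --pt "-0.03 -0.03 0 -0.1 0" --pt "-0.06 -0.06 0 -0.2 0" --pt "-0.09 -0.09 0 -0.3 0" --pt "-0.12 -0.12 0 -0.4 0" --pt "-0.15 -0.15 0 -0.5 0" --pt "-0.18 -0.18 0 -0.61 0" --pt "-0.21 -0.21 0 -0.61 0" --pt "-0.21 -0.21 0 -0.61 0"

```text
time: 1.43
tcp_pos: [0.489, -0.0066, 0.2354]
tcp_rot: [0.0, -0.079, 0.997, -0.002]
contact_force: [0.6, 0.2, 0.2]
grip_width: 0.004
finger_force: 0.0
```

Run:
```python
from h import *
p,M=pose();print(p,M); u=np.array([.985,.17])
for t in([.511,-.052],):
    print(M.T@np.array([t[0]-p[0],t[1]-p[1],.17-p[2]]), np.arctan2(-M[1,0],-M[0,0]))
```

```text
[ 0.48895911 -0.00662584  0.23537388] [[-9.87527693e-01 -1.57441481e-01  1.11169543e-03]
 [-1.57444596e-01  9.87520642e-01 -3.76578253e-03]
 [-5.04931810e-04 -3.89384497e-03 -9.99992291e-01]]
[-0.01458906 -0.04802351  0.06556875] 0.1581024581386049
```

Emit:
tcp_steps --pt "-0.01 -0.03 0.02 -0.01 0" --pt "-0.015 -0.048 0.05 -0.01 0" --pt "-0.015 -0.048 0.07 -0.01 0" --pt "-0.015 -0.048 0.07 -0.01 0" --pt "-0.015 -0.048 0.07 -0.01 0"

```text
time: 1.85
tcp_pos: [0.5092, -0.043, 0.1647]
tcp_rot: [-0.002, -0.088, 0.996, 0.0]
contact_force: [1.1, 1.0, 0.4]
grip_width: 0.006
finger_force: 0.0
```

Run:
```python
from h import *
a=r.grab_frame("top")[215:280,280:410,::-1];b=r.grab_frame("scene")[190:250,270:390,::-1]
f=lambda i:cv2.resize(i,(600,300),interpolation=cv2.INTER_NEAREST)
cv2.imwrite("pics/c2.png",np.vstack([f(a),f(b)])); print(pose()[0])
```

```text
[ 0.51084421 -0.0425618   0.16647178]
```

View pics/c2.png

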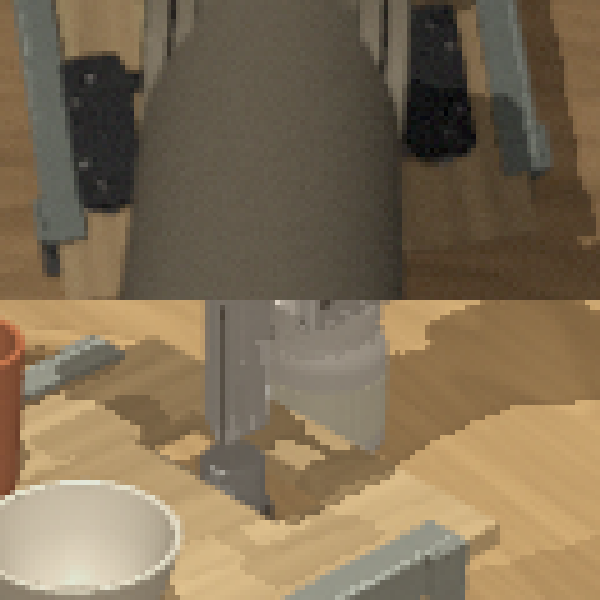

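The scene crop shows the tip centre at about scene px (318,217), right above the head at (316.6,221); the gripper hides the hole in the top view. I'll check the settled pose against the same view.

Emit:
tcp_steps --pt "0 0 0 0 0" --pt "0 0 0 0 0"

```text
time: 2.12
tcp_pos: [0.511, -0.0429, 0.1668]
tcp_rot: [0.001, -0.089, 0.996, -0.0]
contact_force: [-0.4, 0.5, -0.6]
grip_width: 0.005
finger_force: 0.0
```

Run:
```python
from h import *
p,M=pose();print(p,np.arctan2(-M[1,0],-M[0,0]))
print("tip as seen",plane("scene",(317.5,217),.1665),"head",plane("scene",(316.4,221.4),.147))
print("hole", plane("scene",(317.1,223.3),.142))
t=np.array([.5105,-.051]);print(M.T@np.array([*(t-p[:2]),.15-p[2]]))
```

```text
[ 0.5110474  -0.04285652  0.16676487] 0.1784039905229799
tip as seen [ 0.50934035 -0.03794101  0.1665    ] head [ 0.50469213 -0.04961236  0.147     ]
hole [ 0.50350168 -0.0483487   0.142     ]
[ 0.00202359 -0.00791266  0.0167622 ]
```

Emit:
tcp_steps --pt "0 -0.01 0 0 0" --pt "0 -0.01 0.008 0 0" --pt "0 -0.01 0.014 0 0" --pt "0 -0.01 0.018 0 0" --pt "0 -0.01 0.022 0 0" --pt "0 -0.01 0.026 0 0" --pt "0 -0.01 0.026 0 0"

```text
time: 2.7
tcp_pos: [0.5116, -0.0537, 0.1388]
tcp_rot: [-0.001, -0.088, 0.996, -0.0]
contact_force: [-0.8, -0.8, 2.6]
grip_width: 0.005
finger_force: 1.8
```

Emit:
tcp_steps --pt "0 0 0.004 0 0" --pt "0 0 0.008 0 0" --pt "0 0 0.012 0 0" --pt "0 0 0.015 0 0" --pt "0 0 0.015 0 0"

```text
time: 3.12
tcp_pos: [0.5117, -0.0537, 0.124]
tcp_rot: [-0.0, -0.088, 0.996, -0.0]
contact_force: [-2.4, -1.3, 6.1]
grip_width: 0.002
finger_force: 2.9
```

Run:
```python
from h import *
b=r.grab_frame("scene")[190:250,270:390,::-1]
cv2.imwrite("pics/c3.png",cv2.resize(b,(600,300),interpolation=cv2.INTER_NEAREST)); print(r.sense()["contact_force"],pose()[0])
```

```text
[-2.21875134 -1.64896022  6.87329707] [ 0.51173071 -0.05365629  0.12417397]
```

View pics/c3.png

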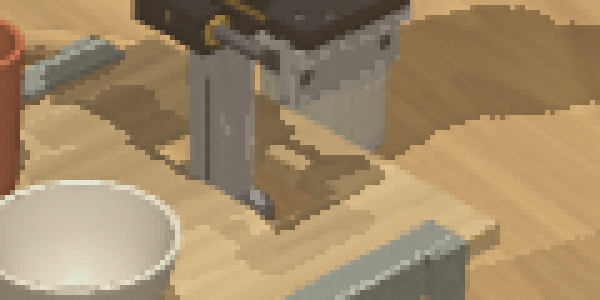

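The fingers are in the hole and the head is pressed about 23 mm down (6.9 N). Next is a gentle push inwards, along tool -x.

Emit:
tcp_steps --pt "-0.002 0 0 0 0" --pt "-0.004 0 0 0 0" --pt "-0.006 0 0 0 0" --pt "-0.008 0 0 0 0" --pt "-0.01 0 0 0 0" --pt "-0.012 0 0 0 0"

```text
time: 3.67
tcp_pos: [0.516, -0.0526, 0.1235]
tcp_rot: [-0.008, -0.088, 0.996, 0.0]
contact_force: [-14.5, -2.6, 14.6]
grip_width: 0.009
finger_force: 8.0
```

Emit:
tcp_steps --pt "0 0 0 0 0" --pt "-0.001 0 0 0 0" --pt "-0.002 0 0 0 0" --pt "-0.002 0 0 0 0"

```text
time: 4.0
tcp_pos: [0.5184, -0.052, 0.1235]
tcp_rot: [-0.007, -0.088, 0.996, 0.0]
contact_force: [-12.9, -2.9, 13.4]
grip_width: 0.001
finger_force: 7.4
```

Emit:
tcp_steps --pt "-0.001 0 0 0 0" --pt "-0.002 0 0 0 0" --pt "-0.003 0 0 0 0" --pt "-0.004 0 0 0 0" --pt "-0.005 0 0 0 0" --pt "-0.006 0 0 0 0"

```text
time: 4.5
tcp_pos: [0.524, -0.051, 0.1235]
tcp_rot: [-0.007, -0.088, 0.996, 0.0]
contact_force: [-14.0, -2.4, 12.9]
grip_width: 0.004
finger_force: 7.7
```

Emit:
tcp_steps --pt "-0.002 0 0 0 0" --pt "-0.004 0 0 0 0" --pt "-0.006 0 0 0 0" --pt "-0.008 0 0 0 0" --pt "-0.01 0 0 0 0" --pt "-0.012 0 0 0 0" --pt "-0.012 0 0 0 0"

```text
time: 5.08
tcp_pos: [0.5404, -0.0477, 0.1232]
tcp_rot: [-0.003, -0.088, 0.996, 0.0]
contact_force: [-6.0, -1.2, 2.4]
grip_width: 0.008
finger_force: 2.6
```

Run:
```python
from h import *
b=r.grab_frame("scene")[190:250,270:390,::-1]
cv2.imwrite("pics/c4.png",cv2.resize(b,(600,300),interpolation=cv2.INTER_NEAREST))
```

```text
(no output)
```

View pics/c4.png

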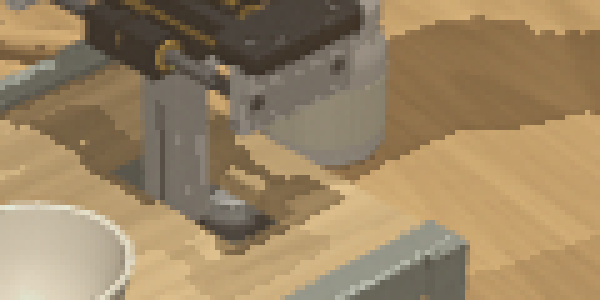

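The board has moved in by about 25 mm and its near edge now lies behind the rail end. The head is sitting low at the hole's near wall at crop (232,207). The push force is down to 6 N, so the board slides freely. I'll keep going and watch the force.

Emit:
tcp_steps --pt "-0.002 0 -0.002 0 0" --pt "-0.004 0 -0.003 0 0" --pt "-0.006 0 -0.004 0 0" --pt "-0.008 0 -0.004 0 0" --pt "-0.01 0 -0.004 0 0" --pt "-0.012 0 -0.004 0 0" --pt "-0.014 0 -0.004 0 0"

```text
time: 5.72
tcp_pos: [0.552, -0.0453, 0.126]
tcp_rot: [-0.005, -0.088, 0.996, 0.001]
contact_force: [-5.8, -1.7, -2.3]
grip_width: 0.008
finger_force: 3.4
```

Emit:
tcp_steps --pt "-0.002 0 0 0 0" --pt "-0.004 0 0 0 0" --pt "-0.006 0 0 0 0" --pt "-0.008 0 0 0 0" --pt "-0.01 0 0 0 0" --pt "-0.012 0 0 0 0" --pt "-0.014 0 0 0 0" --pt "-0.016 0 0 0 0"

```text
time: 6.38
tcp_pos: [0.5678, -0.0426, 0.126]
tcp_rot: [-0.005, -0.088, 0.996, 0.001]
contact_force: [-7.4, -2.0, -2.2]
grip_width: 0.008
finger_force: 3.4
```

Emit:
tcp_steps --pt "-0.002 0 0 0 0" --pt "-0.004 0 0 0 0" --pt "-0.006 0 0 0 0" --pt "-0.008 0 0 0 0" --pt "-0.01 0 0 0 0" --pt "-0.012 0 0 0 0"

```text
time: 6.88
tcp_pos: [0.5797, -0.0405, 0.126]
tcp_rot: [-0.005, -0.088, 0.996, 0.0]
contact_force: [-5.9, -1.9, -1.4]
grip_width: 0.005
finger_force: 3.5
```

Emit:
tcp_steps --pt "-0.001 0 0 0 0" --pt "-0.002 0 0 0 0" --pt "-0.004 0 0 0 0" --pt "-0.005 0 0 0 0" --pt "-0.006 0 0 0 0" --pt "-0.006 0 0 0 0"

```text
time: 7.38
tcp_pos: [0.5889, -0.0389, 0.1272]
tcp_rot: [-0.002, -0.089, 0.996, 0.0]
contact_force: [-4.6, -0.7, -4.2]
grip_width: 0.003
finger_force: 2.4
```

Emit:
tcp_steps --pt "-0.001 0 0 0 0" --pt "-0.002 0 0 0 0" --pt "-0.003 0 0 0 0" --pt "-0.004 0 0 0 0" --pt "-0.004 0 0 0 0"

```text
time: 7.8
tcp_pos: [0.5897, -0.0389, 0.1273]
tcp_rot: [-0.005, -0.088, 0.996, 0.0]
contact_force: [-11.2, -0.3, 0.6]
grip_width: 0.005
finger_force: 5.5
```

The board has met the buffers: force is rising and it barely moves. I'll press slightly more, then look.

Emit:
tcp_steps --pt "-0.001 0 0 0 0" --pt "-0.002 0 0 0 0" --pt "-0.003 0 0 0 0" --pt "-0.003 0 0 0 0"

```text
time: 8.13
tcp_pos: [0.5902, -0.0389, 0.1273]
tcp_rot: [-0.007, -0.088, 0.996, 0.0]
contact_force: [-15.9, -1.8, 5.6]
grip_width: 0.008
finger_force: 7.9
```

Run:
```python
from h import *
b=r.grab_frame("scene")[170:270,230:390,::-1]
cv2.imwrite("pics/c5.png",cv2.resize(b,(800,500),interpolation=cv2.INTER_NEAREST))
```

```text
(no output)
```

View pics/c5.png

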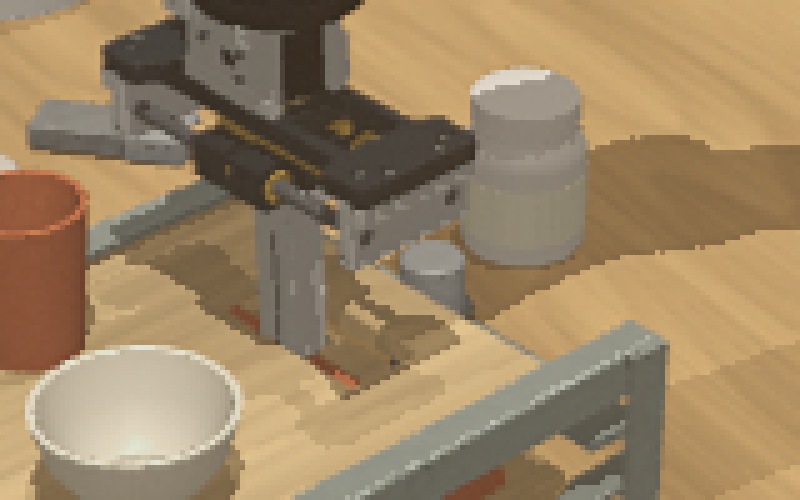

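The stop has sprung up behind the near edge, at crop (432,265). I'll back off inside the hole, then lift straight out.

Emit:
tcp_steps --pt "0.003 0 0 0 0" --pt "0.006 0 0 0 0" --pt "0.01 0 0 0 0" --pt "0.015 0 0 0 0" --pt "0.015 0 0 0 0" --pt "0.015 0 0 0 0"

```text
time: 8.68
tcp_pos: [0.5843, -0.0407, 0.1293]
tcp_rot: [0.002, -0.088, 0.996, -0.0]
contact_force: [-0.2, -1.1, 0.2]
grip_width: 0.005
finger_force: 0.0
```

Emit:
tcp_steps --pt "0 0 -0.005 0 0" --pt "0 0 -0.015 0 0" --pt "0 0 -0.03 0 0" --pt "0 0 -0.06 0 0" --pt "0 0 -0.09 0 0" --pt "0 0 -0.12 0 0" --pt "0 0 -0.12 0 0" --pt "0 0 -0.12 0 0"

```text
time: 9.35
tcp_pos: [0.5847, -0.0408, 0.2513]
tcp_rot: [0.003, -0.089, 0.996, -0.0]
contact_force: [-0.3, -0.0, -0.2]
grip_width: 0.004
finger_force: 0.0
```

Run:
```python
from h import *
a=r.grab_frame("top")[110:290,260:420,::-1];b=r.grab_frame("scene")[170:350,160:400,::-1]
cv2.imwrite("pics/c6.png",np.hstack([cv2.resize(a,(320,360)),cv2.resize(b,(480,360))]))
```

```text
(no output)
```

View pics/c6.png

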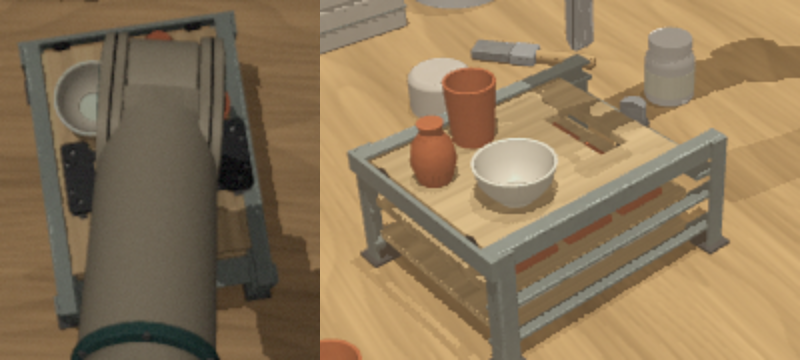

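The board is home, the stop is up behind it at (632,108) and the pots are upright. The arm is clear, so I'll hand in.

```bash
python3 -c "
from plant import r
print(r.finish_job())"
```

```text
the job is handed in; nothing more can be done
None
```

I handed the job in after about 9.4 s on the robot's clock: the last pictures show the board home, the stop up behind its near edge, the pots upright and the arm clear. The hand-in returned no verdict.

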